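# Clamp a printing block on edge in the sanding jig

### The arm

A 7-joint arm with a two-finger parallel gripper is mounted at the origin on the work surface. World frame = base frame: x ahead of the robot, y to its left, z up, the work surface at z = 0. Lengths are in m, angles in rad, forces in N, time in s.
With the tool pointing down it reaches from about 0.4 to 0.875 m from the base axis. Payload 19.3 kg.
Tool frame: the origin (TCP) lies at the very end of the fingers, on their centre line; the grasp point (between the pads) lies 19 mm behind it; z points along the fingers, y is the line along which they close (so a half turn about z gives the same grasp; the last joint's range is limited). The gripper opens to 85 mm and grips with 20 to 120 N. Pads are 22 mm wide; open, the fingers measure 114 mm over their backs; the gripper's body (76 mm by 85 mm) begins 54 mm behind the grasp point. The pads swing forward as they close: fully open they stand 13 mm farther back than shut.
Start: joints at [1.05, 0.521, -0.036, 1.599, 0.021, 1.021, -0.113], TCP at [0.272, -0.563, 0.208] pointing down, gripper open.
Joint ranges: [-2.91, 2.91], [-0.3, 2.13], [-1.5, 1.42], [0.17, 2.43], [-1.26, 4.41], [0.16, 1.93], [-2.52, 2.52]. Speed limits (rad/s): [1.89, 1.89, 2.39, 2.39, 3.01, 3.01, 3.01].

### API

Orientations are given as [roll, pitch, yaw] about the fixed x, y, z axes, in that order (R = Rz(yaw) Ry(pitch) Rx(roll)).
In Python, from workcell import monitor, optics, job_done gives the robot as it stands.
- The arm moves only by the shell command python3 -m handwheel 'ROWS' [FORCE]. ROWS is JSON, a list of rows, each an object of numbers: "dx", "dy", "dz": the shift along the tool's x, y, z in cm; "wx", "wy", "wz": the turn, a rotation vector about the tool's x, y, z in rad; "claw": the opening in per cent of the stroke, from 0 (shut) to 100 (fully open). A call has 1 to 8 rows; each row shifts and turns the commanded pose from where the row before left it, along the tool's axes as they then stand; what a row does not reach is not made up. A row lasts 1/8 s, in which the tool goes at most 62.5 mm and 10.7 degrees, less where a joint would pass 70% of its speed; a pose out of reach is approached as far as the arm can. A call with a gripper value outside its range is refused whole. The fingers move at their own pace and stop on an object; FORCE is the grip in N (left out, the last holds). Time passes only in rows, so rows that do not move let the fingers close. It gives the time, the measured TCP pose, the force, the opening and the grip force at its end, in the units of the state.
- monitor.observe(): the state, without advancing time (a new reading comes with each control period).
- optics.grab_frame(name): name is "side" or "top" or "wrist"; returns a dict with "frame" (480x640x3 uint8, blue, green, red), "fovy" (degrees; the focal length in pixels is half the picture's height over the tangent of half this angle, whatever the lens; pixels are square), "cx", "cy" (the principal point, pixels), "k1" (the pictures are not rectified: a ray, as slopes to the right and down, at radius r is drawn at 1 + k1 r^2 times it, then the intrinsics apply), "R" (3x3) and "t" (3): a world point X has camera coordinates R X + t. Camera axes: x right, y down, z forward; pixel columns grow to the right and rows downward; lengths in m; the calibration is good to about 2 mm. A picture is of the moment at which its call begins. There is no depth.
- job_done(): hands the job in; it is judged then, once.
Trained networks look in the newest picture that a camera, given by its name, has taken for a name from the list of things; names that differ only in an ending like _2 or _b are one class to them, and where a whole thing is asked for, a point or a joint stands for the part that bears it (a point fixed in the world has none). Each returns a list of dicts, best first, with "p" (0 to 1); they miss things now and then, are a little off and sometimes report something else, mostly with a low value. They report only what shows in the picture. A call takes as long as a camera call.
- optics.masks_of(name, camera): "region" (480x640 bool, what is visible of it) and "rect" ([left, top, width, height] in pixels, round what is visible of it).
The state is a dict: "clock": time; "qpos": joint angles; "qd": joint speeds; "joint_efforts": joint torques, N m; "position": TCP position; "tool_rot": TCP orientation; "force": force on the tool from outside, world axes, zero at the start; "moment": the same for the moment, N m; "grip_width": finger opening in m; "finger_force": force on a finger pad.
Only numpy, scipy, OpenCV 4.12 (cv2) and the standard library are available. Lean on these libraries where they do the work, as an engineer would, in place of code of your own. Each camera call takes 0.05 s, during which the arm holds its last target. There are 200 camera calls.

### The job

The edge of the largest printing block is to be sanded. Take that block (the one that is both wide and tall) out of the rack, stand it on edge in the slot of the wooden jig, lowering it until it is fully home and upright rather than dropping it, let go of it, and only then press the jig's sprung clamp lever down until it snaps over and stays down by itself, holding the block. Leave the two smaller blocks, the ink tin and the roller where they are.

Things in the scene. Friction and masses are not known exactly. Their poses are not given: they have to be found in the camera images.
- large_block: Wood-fibre printing block with a grey lino face: 18 mm thick (own x), 110 mm wide (own y), 100 mm tall (own z, up). Stands on its 110 mm edge in one of the three rack slots. Origin: centre of its underside. Either way round (half turn about z) will do. Grip it across the thickness near the top.
- narrow_block: Like the large block but only 70 mm wide (own y): 18 x 70 x 100 mm. Stands in another rack slot; leave it. Origin: centre of its underside.
- low_block: Like the large block but only 70 mm tall: 18 x 110 x 70 mm. Stands in another rack slot; leave it. Origin: centre of its underside.
- rack: Fixed plywood rack, 150 mm (own x) x 235 mm (own y) x 30 mm high, with three slots along own x, each 124 x 22 mm, 22 mm deep (floor 8 mm above the table), at own y = -75, 0 and +75 mm. Origin: centre of its underside.
- jig: Fixed wooden jig, base 130 (own x) x 160 (y) x 22 mm; origin: centre of its underside. Slot along own y. Along its -x side a fence flush with the slot wall, 14 mm thick, 130 long, top 54 mm above the table. At +x two cheeks (own x 26 to 50, y to +-36, top at 92 mm) carry the clamp lever; handle points to +x. Cheeks stand 37 mm from a seated block's face: open the gripper only part way there.
- slot (a point): Centre of the slot's floor, 8 mm above the table, at own x = -20 mm, y = 0 of the jig; axes as the jig. The slot is a closed pocket 21 mm (x) by 116 mm (y), 14 mm deep below the base's top, with bevelled edges. A block that is home has its underside on this floor, its top 108 mm above the table.
- clamp_lever (a joint): Lever angle (rad): 0 = up (sprung, returns if let go early); grows as the handle is pressed down. Past 0.33 it goes over its detent and stays. With the block home it rests near 0.45, its rubber nose pushing the block to the fence; slot empty, 0.52. Pivot along the jig's y at own x = 36 mm, z = 80 mm. Pressing takes about 8 N.
- lever_pad (a point): Top centre of the black press pad (45 x 32 x 12 mm) at the end of the lever's handle, 97 mm from the pivot; press straight down here. About 128 mm above the table when up, 86 mm when down at 0.45 rad.
- ink_tin: Closed ink tin, 68 mm across, 55 mm high, standing on the table; leave it. Origin: centre of its underside.
- brayer: Ink roller with a wooden handle, about 190 mm long, lying on the table; leave it. Origin: on its underside between handle and roller, roller to own +x.

How it is judged:
On the way, in this order (a step that is already met when the one before it is completed fails the run):
1. The large block stands home in the jig's slot, let go, with the lever still up (horizontal distance between large_block and slot below 0.006 m and z of large_block in the frame of jig between 0.004 and 0.012 m and angle between large_block's own z axis and vertical below 0.09 rad and angle between the x axis of large_block and the x axis of jig, either way round below 0.06 rad and value of joint clamp_lever below 0.15 rad and contact force between the fingers and large_block below 0.2 N), for 0.2 s.
2. The lever is pressed past its detent (value of joint clamp_lever above 0.38 rad), for 0.1 s.
At the end, for the whole second after the job is handed in: Large block at rest on the slot floor (underside 4-12 mm up, within 6 mm of slot centre, under 0.06 rad turned, under 0.09 rad tilted); lever stays beyond 0.38 rad, its nose pressing the block (over 1 N); other blocks, tin and roller within 30 mm of their starts (horizontal distance between large_block and slot below 0.006 m and z of large_block in the frame of jig between 0.004 and 0.012 m and angle between large_block's own z axis and vertical below 0.09 rad and angle between the x axis of large_block and the x axis of jig, either way round below 0.06 rad and value of joint clamp_lever above 0.38 rad and contact force between clamp_lever and large_block above 1 N and linear speed of large_block below 0.02 m/s and distance of each of narrow_block, low_block, ink_tin, brayer from where it was at the start of the episode below 0.03 m); the robot touches nothing.
It fails at once if The narrow block is moved more than 30 mm (distance of narrow_block from where it was at the start of the episode above 0.03 m).
It fails at once if The low block is moved more than 30 mm (distance of low_block from where it was at the start of the episode above 0.03 m).
It fails at once if The ink tin is moved more than 30 mm (distance of ink_tin from where it was at the start of the episode above 0.03 m).
It fails at once if The roller is moved more than 30 mm (distance of brayer from where it was at the start of the episode above 0.03 m).
It fails at once if The block is dropped at the slot (falls faster than 0.5 m/s out of the fingers) (horizontal distance between large_block and slot below 0.03 m and contact force between the fingers and large_block below 0.2 N and linear speed of large_block above 0.5 m/s).
It also fails if it takes over 53 s, if anything falls off the work surface, if the arm or the gripper's body presses on something with over 40 N, if the wrist force passes 120 N, or if a joint passes its speed limit or range.

## Working session

There is one attempt and no reset: what is moved stays moved. The work goes in short steps, Python scripts to look and compute and a shell command to move; the robot and the scene stay as the last step left them, time stands still between calls to the robot, and variables do not carry over. Pictures are saved under pics/ and viewed, at most 10 in all, crops included, and the job is handed in when it is done.

```bash
mkdir -p pics; cat > h.py <<'E'
import numpy as np, cv2
from workcell import monitor, optics
def K(f):
    F=240/np.tan(np.radians(f["fovy"])/2); return F
def proj(f,X):
    c=np.asarray(X,float)@np.array(f["R"]).T+f["t"]; s=c[...,:2]/c[...,2:]
    s=s*(1+f["k1"]*(s**2).sum(-1,keepdims=True)); return s*K(f)+[f["cx"],f["cy"]]
def ray(f,uv):
    d=(np.atleast_2d(np.asarray(uv,float))-[f["cx"],f["cy"]])/K(f); s=d.copy()
    for _ in range(20): s=d/(1+f["k1"]*(s**2).sum(-1,keepdims=True))
    R=np.array(f["R"]); v=np.c_[s,np.ones(len(s))]@R; return -R.T@f["t"],v
def onz(f,uv,z):
    o,v=ray(f,uv); return (o+v*((z-o[2])/v[:,2:]))
E
python3 - <<'E'
from h import *
for n in ("top","side"):
    f=optics.grab_frame(n); cv2.imwrite(f"pics/{n}0.png",f["frame"])
    print(n,f["fovy"],f["k1"],-np.array(f["R"]).T@f["t"])
    for o in ("large_block","narrow_block","low_block","rack","jig","lever_pad","ink_tin","brayer"):
        for m in optics.masks_of(o,n)[:2]:
            r=m["region"]; ys,xs=np.nonzero(r); print(o,round(m["p"],2),m["rect"],len(xs), onz(f,[[xs.mean(),ys.mean()]],.05)[0].round(3) if len(xs) else '')
s=monitor.observe();print(s)
E
```

```text
top 53.673999792547725 -0.06764179600725283 [ 0.54253815 -0.03053554  0.90960709]
large_block 0.61 [416.9, 261.2, 24.0, 65.9] 1269 [ 0.533 -0.2    0.05 ]
narrow_block 0.95 [379.1, 269.6, 12.7, 40.9] 656 [ 0.533 -0.123  0.05 ]
low_block 0.66 [454.4, 260.9, 25.6, 63.8] 1119 [ 0.53  -0.271  0.05 ]
rack 0.7 [359.2, 245.8, 127.0, 92.9] 6962 [ 0.533 -0.181  0.05 ]
jig 0.96 [159.8, 236.3, 98.2, 126.6] 6866 [0.497 0.201 0.05 ]
lever_pad 0.76 [164.1, 235.5, 52.9, 82.4] 1359 [0.559 0.236 0.05 ]
ink_tin 0.73 [304.5, 162.4, 34.0, 42.3] 1130 [ 0.727 -0.012  0.05 ]
brayer 0.63 [429.0, 168.1, 101.4, 62.5] 1998 [ 0.704 -0.281  0.05 ]
brayer 0.61 [160.2, 233.9, 98.1, 128.2] 6958 [0.497 0.202 0.05 ]
side 42.93858100543396 -0.10288176387077697 [0.24390627 0.44021059 0.82410718]
large_block 0.83 [390.7, 197.9, 67.0, 69.6] 2580 [ 0.537 -0.213  0.05 ]
narrow_block 0.9 [373.4, 227.5, 45.7, 64.2] 1860 [ 0.54  -0.135  0.05 ]
low_block 0.63 [415.0, 188.9, 60.2, 55.1] 1456 [ 0.527 -0.279  0.05 ]
rack 0.67 [340.4, 194.0, 152.7, 125.1] 4894 [ 0.502 -0.123  0.05 ]
rack 0.22 [182.1, 348.6, 111.8, 101.7] 2393 [0.56
[... 304 characters left out ...]
ray([ 1.04979871,  0.52141098, -0.03628359,  1.59948108,  0.02124078,
        1.02111761, -0.11281908]), 'qd': array([-2.13922425e-04,  7.51158872e-04, -2.24916299e-05,  1.03528148e-03,
       -1.18558876e-03, -8.67745771e-04,  7.99704567e-04]), 'joint_efforts': array([ 2.57427782e-03, -9.26819444e+01,  1.97898991e+00, -3.70236290e+01,
        1.80150429e-02,  1.92869513e-03,  9.91733543e-06]), 'position': array([ 0.27225896, -0.56257929,  0.20799092]), 'tool_rot': array([-3.14156484e+00,  4.45098082e-05,  4.50742348e-01]), 'force': array([-0.61411222,  0.27429877, -0.09419213]), 'moment': array([-0.02686062, -0.04485473, -0.02437805]), 'finger_force': 0.0, 'grip_width': 0.08537491119517461}
```

View pics/top0.png

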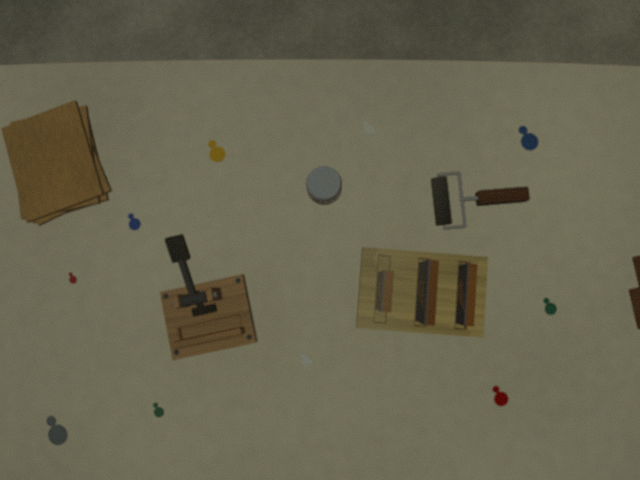

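View pics/side0.png

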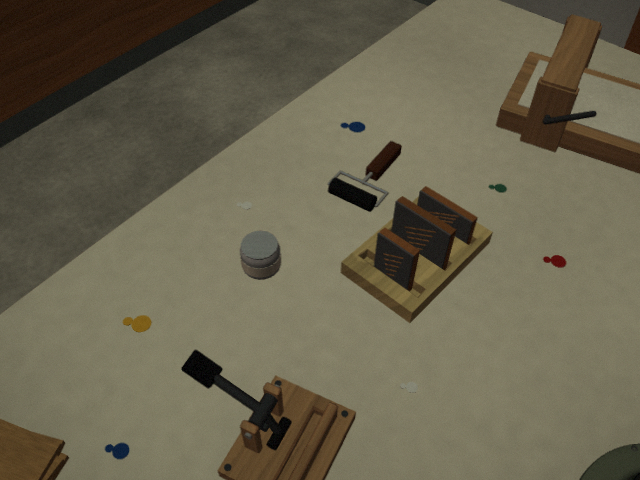

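Top view: the narrow block is in the left rack slot (384,290), the large one in the middle (428,292) and the low one on the right (466,294). The jig is at (208,316) with its pad at (178,248). The side view agrees. I'll fit box models to the masks.

```bash
cat > fit.py <<'E'
from h import *
from scipy.optimize import minimize
def box(x0,x1,y0,y1,z0,z1): return np.array([[x,y,z] for x in(x0,x1) for y in(y0,y1) for z in(z0,z1)])
RACK=[box(-.075,.075,-.1175,.1175,0,.03)]
JIG=[box(-.065,.065,-.08,.08,0,.022),box(-.0445,-.0305,-.065,.065,0,.054),box(.026,.05,-.036,.036,0,.092)]
BLK=[box(-.009,.009,-.055,.055,.030,.108)]
S=4
def place(b,p):
    c,s=np.cos(p[2]),np.sin(p[2]); return b@np.array([[c,-s,0],[s,c,0],[0,0,1]]).T+[p[0],p[1],0]
def raster(f,boxes,p):
    im=np.zeros((480*S,640*S),np.uint8)
    for b in boxes:
        h=cv2.convexHull(proj(f,place(b,p)).astype(np.float32))
        cv2.fillConvexPoly(im,np.round((h+.5)*S*16).astype(np.int32),255,shift=4)
    return cv2.resize(im,(640,480),interpolation=cv2.INTER_AREA)/255.
def fit(views,boxes,p0):
    def c(q):
        p=np.array(p0)+q/np.array([1,1,.1])/100
        t=0
        for f,m,ig in views: t+=(np.abs(raster(f,boxes,p)-m)*~ig).sum()/m.sum()
        return t
    r=minimize(c,np.zeros(3),method="Nelder-Mead",options=dict(initial_simplex=[[0,0,0],[1,0,0],[0,1,0],[0,0,1]],xatol=.005,fatol=1e-5))
    return (np.array(p0)+r.x/np.array([1,1,.1])/100).round(4),round(r.fun,3)
E
python3 - <<'E'
from fit import *
V={}
for n in("top","side"):
    f=optics.grab_frame(n); g=lambda o:(lambda m:m[0]["region"] if m else np.zeros((480,640),bool))(optics.masks_of(o,n))
    L,N,W,R,J,P=[g(o) for o in("large_block","narrow_block","low_block","rack","jig","lever_pad")]
    Z=np.zeros_like(L); blocks=cv2.dilate((L|N|W).astype(np.uint8),np.ones((5,5)))>0
    V[n]=dict(rack=(f,(R&~blocks),blocks),jig=(f,J,cv2.dilate(P.astype(np.uint8),np.ones((5,5)))>0),blk=(f,L,(N|W)&~L))
for k,b,p0 in(("rack",RACK,[.53,-.19,-.05]),("jig",JIG,[.49,.2,.13]),("blk",BLK,[.53,-.2,-.05+np.pi/2])):
    for ns in(("top",),("side",),("top","side")): print(k,ns,*fit([V[n][k] for n in ns],b,p0))
# raised top crop
f=V["top"]["jig"][0]["frame"]
a=cv2.resize(f[225:370,140:280],None,fx=4,fy=4,interpolation=2)
b=cv2.resize(f[235:350,350:500],(390,300),interpolation=2)
E
```

```text
rack ('top',) [ 0.5326 -0.1959 -0.0723] 0.218
rack ('side',) [ 0.5323 -0.1972 -0.0771] 0.024
rack ('top', 'side') [ 0.5324 -0.1964 -0.0749] 0.247
jig ('top',) [0.4826 0.205  0.2138] 0.018
jig ('side',) [0.4823 0.2043 0.2232] 0.015
jig ('top', 'side') [0.4825 0.2047 0.2186] 0.035
blk ('top',) [ 0.53   -0.2     1.5208] inf
blk ('side',) [ 0.532  -0.1957  1.4825] 0.05
blk ('top', 'side') [ 0.53   -0.2     1.5208] inffit.py:20: RuntimeWarning: divide by zero encountered in scalar divide
  for f,m,ig in views: t+=(np.abs(raster(f,boxes,p)-m)*~ig).sum()/m.sum()
  np.max(np.abs(fsim[0] - fsim[1:])) <= fatol):
```

```bash
python3 - <<'E'
from fit import *
ft=optics.grab_frame("top"); P=optics.masks_of("lever_pad","top")[0]["region"]; fs=optics.grab_frame("side")
def tri(a,b):
    o1,v1=ray(ft,[a]);o2,v2=ray(fs,[b]);v1,v2=v1[0],v2[0]
    s=np.linalg.lstsq(np.c_[v1,-v2],o2-o1,rcond=None)[0]; X=(o1+s[0]*v1+o2+s[1]*v2)/2
    c,q=np.cos(.2186),np.sin(.2186); d=X-[.4825,.2047,0]
    return X.round(4),(np.array([[c,q,0],[-q,c,0],[0,0,1]])@d).round(4)
print(tri((204,310),(279,432)),tri((178,248),(202,368)))
a=cv2.resize(ft["frame"][225:370,150:265],(460,580),interpolation=2); b=cv2.resize(fs["frame"][340:480,170:360],None,fx=1.78,fy=2*.89,interpolation=2)
im=np.zeros((580,800,3),np.uint8);im[:,:460]=a;im[:b.shape[0],460:460+b.shape[1]]=b[:,:340]
cv2.imwrite("pics/jig.png",cv2.convertScaleAbs(im,alpha=2))
E
```

```text
(array([0.4961, 0.2072, 0.0343]), array([ 0.0139, -0.0005,  0.0343])) (array([0.6035, 0.2304, 0.1218]), array([ 0.1237, -0.0012,  0.1218]))
```

View pics/jig.png

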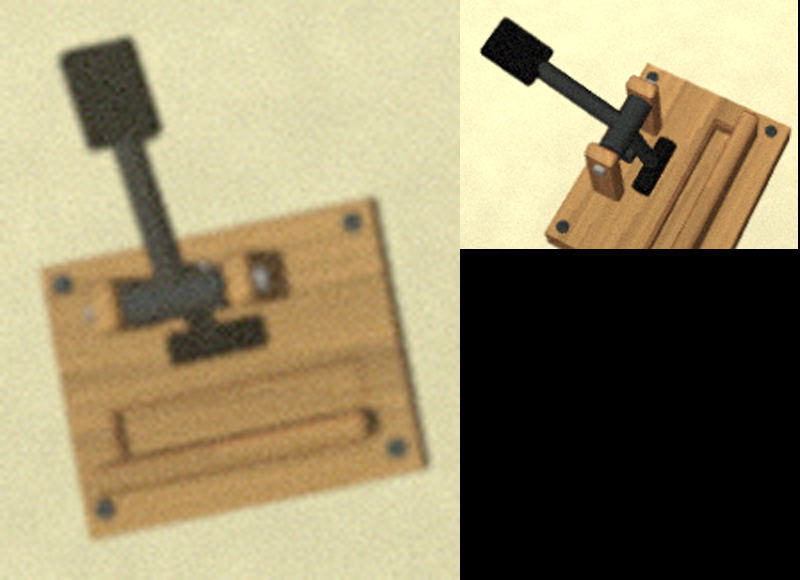

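```bash
python3 -m handwheel '[{"dz":-6,"wz":0.15,"claw":60},{"dz":-3,"wz":0.15},{"wz":0.15},{"wz":0.076}]' 40
```

```text
schema error: expected keys dx, dy, dz, wx, wy, wz, claw
```

The crop shows the lever up. Its nose is low (jig x≈14 mm, z≈0.034), so it is clear of the fingers. The pad centre is at jig (124,-1) mm. The slot is open.

```bash
python3 -m handwheel '[{"dx":0,"dy":0,"dz":0,"wx":0,"wy":0,"wz":0.177,"claw":60},{"dx":0,"dy":0,"dz":0,"wx":0,"wy":0,"wz":0.177,"claw":60},{"dx":0,"dy":0,"dz":0,"wx":0,"wy":0,"wz":0.177,"claw":60}]' 40
python3 -m handwheel '[{"dx":2.9,"dy":-4.8,"dz":0,"wx":0,"wy":0,"wz":0,"claw":60},{"dx":2.9,"dy":-4.8,"dz":0,"wx":0,"wy":0,"wz":0,"claw":60},{"dx":2.9,"dy":-4.8,"dz":0,"wx":0,"wy":0,"wz":0,"claw":60},{"dx":2.9,"dy":-4.8,"dz":0,"wx":0,"wy":0,"wz":0,"claw":60},{"dx":2.9,"dy":-4.8,"dz":0,"wx":0,"wy":0,"wz":0,"claw":60},{"dx":2.9,"dy":-4.8,"dz":0,"wx":0,"wy":0,"wz":0,"claw":60},{"dx":2.9,"dy":-4.8,"dz":0,"wx":0,"wy":0,"wz":0,"claw":60},{"dx":0,"dy":0,"dz":0,"wx":0,"wy":0,"wz":0,"claw":60}]'
cat > to.py <<'E'
import sys
from h import *
from scipy.spatial.transform import Rotation as R
s=monitor.observe(); T=R.from_euler("xyz",s["tool_rot"])
g=np.array([float(a) for a in sys.argv[1:5]]); G=R.from_euler("xyz",[np.pi,0,g[3]])
print("pos",s["position"].round(4),"rot",s["tool_rot"].round(3),"turn",(T.inv()*G).as_rotvec().round(3),"shift cm in present axes",(T.inv().apply(g[:3]-s["position"])*100).round(2),"in goal axes",(G.inv().apply(g[:3]-s["position"])*100).round(2),s["grip_width"].round(4),"F",s["force"].round(1),s["clock"])
E
python3 to.py .532 -.196 .16 -.08
```

```text
clock: 2.12
position: [0.2723, -0.5626, 0.208]
tool_rot: [-3.142, -0.0, -0.086]
force: [0.4, 1.0, -0.0]
grip_width: 0.0511
finger_force: 0.0
clock: 3.12
position: [0.504, -0.2397, 0.2079]
tool_rot: [-3.14, -0.001, -0.074]
force: [-1.2, -0.8, -0.8]
grip_width: 0.0512
finger_force: 0.0Traceback (most recent call last):
  File "to.py", line 6, in <module>
    print("pos",s["position"].round(4),"rot",s["tool_rot"].round(3),"turn",(T.inv()*G).as_rotvec().round(3),"shift cm in present axes",(T.inv().apply(g[:3]-s["position"])*100).round(2),"in goal axes",(G.inv().apply(g[:3]-s["position"])*100).round(2),s["grip_width"].round(4),"F",s["force"].round(1),s["clock"])
                                                                                                                                                                                                                                                          ^^^^^^^^^^^^^^^^^^^^^
AttributeError: 'float' object has no attribute 'round'
```

```bash
sed -i 's/s\["grip_width"\].round(4)/round(s["grip_width"],4)/' to.py
python3 -m handwheel '[{"dx":2.4,"dy":-4.6,"dz":0,"wx":0,"wy":0,"wz":0,"claw":60},{"dx":0,"dy":0,"dz":0,"wx":0,"wy":0,"wz":0,"claw":60},{"dx":0,"dy":0,"dz":0,"wx":0,"wy":0,"wz":0,"claw":60}]'
python3 to.py .532 -.196 .16 -.08
python3 - <<'E'
from fit import *
f=optics.grab_frame("wrist"); m=optics.masks_of("large_block","wrist")
print(-np.array(f["R"]).T@f["t"],[(x["p"],x["rect"]) for x in m])
im=f["frame"].copy()
top=np.array([[x,y,.108] for x,y in((-.009,-.055),(.009,-.055),(.009,.055),(-.009,.055))])
cv2.polylines(im,[proj(f,place(top,[.532,-.196,1.4878])).round().astype(np.int32)],True,(0,255,0),1)
cv2.imwrite("pics/w1.png",cv2.convertScaleAbs(im,alpha=1.7))
E
```

```text
clock: 3.5
position: [0.5287, -0.2007, 0.208]
tool_rot: [3.141, 0.0, -0.081]
force: [0.0, 0.1, -0.0]
grip_width: 0.0516
finger_force: 0.0
pos [ 0.5287 -0.2007  0.208 ] rot [ 3.141  0.    -0.081] turn [ 0.     0.    -0.001] shift cm in present axes [ 0.29 -0.5   4.8 ] in goal axes [ 0.29 -0.49  4.8 ] 0.0516 F [ 0.   0.1 -0. ] 3.5
[ 0.61329269 -0.2075777   0.3721897 ] [(0.92, [288.5, 135.3, 30.7, 163.7])]
```

View pics/w1.png

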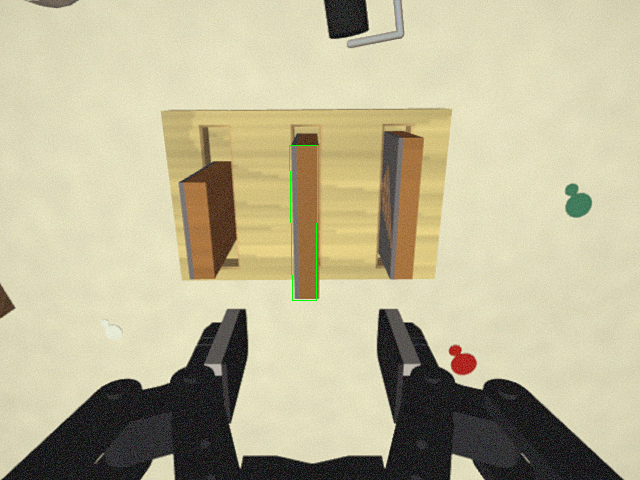

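The wrist view shows the large block's top at (305,222), and the predicted outline lies on it to about 1 px. I'll descend and grip.

```bash
python3 -m handwheel '[{"dx":0.3,"dy":-0.5,"dz":3,"wx":0,"wy":0,"wz":0,"claw":60},{"dx":0,"dy":0,"dz":3,"wx":0,"wy":0,"wz":0,"claw":60},{"dx":0,"dy":0,"dz":3,"wx":0,"wy":0,"wz":0,"claw":60},{"dx":0,"dy":0,"dz":3,"wx":0,"wy":0,"wz":0,"claw":60},{"dx":0,"dy":0,"dz":1,"wx":0,"wy":0,"wz":0,"claw":60},{"dx":0,"dy":0,"dz":0,"wx":0,"wy":0,"wz":0,"claw":60},{"dx":0,"dy":0,"dz":0,"wx":0,"wy":0,"wz":0,"claw":60}]'
python3 to.py .532 -.196 .078 -.08
python3 -m handwheel '[{"dx":0,"dy":0,"dz":0,"wx":0,"wy":0,"wz":0,"claw":10},{"dx":0,"dy":0,"dz":0,"wx":0,"wy":0,"wz":0,"claw":0},{"dx":0,"dy":0,"dz":0,"wx":0,"wy":0,"wz":0,"claw":0},{"dx":0,"dy":0,"dz":0,"wx":0,"wy":0,"wz":0,"claw":0},{"dx":0,"dy":0,"dz":0,"wx":0,"wy":0,"wz":0,"claw":0},{"dx":0,"dy":0,"dz":0,"wx":0,"wy":0,"wz":0,"claw":0}]' 60
```

```text
clock: 4.47
position: [0.5331, -0.1957, 0.0791]
tool_rot: [3.141, -0.002, -0.081]
force: [0.1, -0.0, 0.7]
grip_width: 0.0511
finger_force: 0.0
pos [ 0.5331 -0.1957  0.0791] rot [ 3.141e+00 -2.000e-03 -8.100e-02] turn [ 0.    -0.002 -0.001] shift cm in present axes [-0.11  0.04  0.11] in goal axes [-0.11  0.04  0.11] 0.0511 F [ 0.1 -0.   0.7] 4.475
clock: 5.22
position: [0.5329, -0.1955, 0.0788]
tool_rot: [3.141, -0.001, -0.08]
force: [-3.2, -0.6, 9.1]
grip_width: 0.0157
finger_force: 58.7
```

```bash
python3 -m handwheel '[{"dx":0,"dy":0,"dz":-1,"wx":0,"wy":0,"wz":0,"claw":0},{"dx":0,"dy":0,"dz":-1,"wx":0,"wy":0,"wz":0,"claw":0},{"dx":0,"dy":0,"dz":-2,"wx":0,"wy":0,"wz":0,"claw":0},{"dx":0,"dy":0,"dz":-3,"wx":0,"wy":0,"wz":0,"claw":0},{"dx":0,"dy":0,"dz":-3,"wx":0,"wy":0,"wz":0,"claw":0},{"dx":0,"dy":0,"dz":-3,"wx":0,"wy":0,"wz":0,"claw":0},{"dx":0,"dy":0,"dz":0,"wx":0,"wy":0,"wz":0,"claw":0},{"dx":0,"dy":0,"dz":0,"wx":0,"wy":0,"wz":0,"claw":0}]'
python3 - <<'E'
from fit import *
f=optics.grab_frame("wrist"); m=optics.masks_of("large_block","wrist"); f2=optics.grab_frame("side")
print([(x["p"],x["rect"]) for x in m])
cv2.imwrite("pics/w2.png",np.hstack([cv2.resize(cv2.convertScaleAbs(x["frame"],alpha=1.7),(400,300),interpolation=3) for x in(f,f2)]))
E
```

```text
clock: 6.22
position: [0.5323, -0.1951, 0.2079]
tool_rot: [-3.142, 0.0, -0.08]
force: [0.2, 0.5, -1.3]
grip_width: 0.0156
finger_force: 59.0
[(0.58, [282.7, 158.6, 56.6, 287.9])]
```

View pics/w2.png

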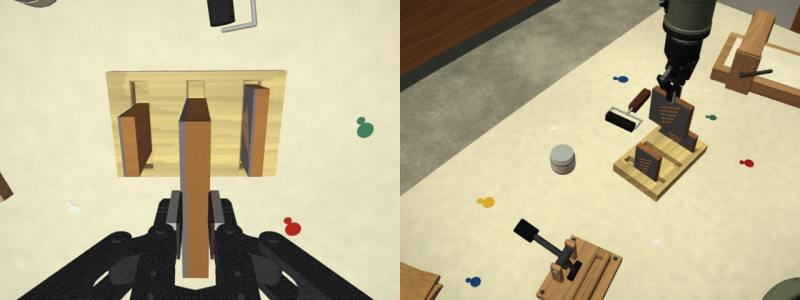

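```bash
python3 - <<'E'
import numpy as np
yj=.2186;c,s=np.cos(yj),np.sin(yj)
J=np.array([.4825,.2047]);print("slot",J+np.array([c,s])*-.02,"pad",J+np.array([c,s])*.1237+np.array([-s,c])*-.0012)
E
python3 to.py .463 .2004 .21 -1.3522;python3 to.py .463 .2004 .21 1.7894
```

```text
slot [0.46297596 0.20036274] pad [0.60351642 0.23035453]
pos [ 0.5321 -0.1951  0.2073] rot [-3.141e+00  1.000e-03 -8.000e-02] turn [1.000e-03 1.000e-03 1.272e+00] shift cm in present axes [-10.06 -38.87  -0.25] in goal axes [-40.11  -1.83  -0.27] 0.0156 F [0.8 0.2 0.1] 6.375
pos [ 0.5321 -0.1951  0.2073] rot [-3.141e+00  1.000e-03 -8.000e-02] turn [-1.00e-03  1.00e-03 -1.87e+00] shift cm in present axes [-10.06 -38.87  -0.25] in goal axes [40.11  1.83 -0.27] 0.0156 F [0.8 0.2 0.1] 6.375
```

The block is held straight between the pads and clear of the rack, and the narrow and low blocks are undisturbed.

```bash
python3 -m handwheel '[{"dx":0,"dy":0,"dz":-3,"wx":0,"wy":0,"wz":-0.17,"claw":0},{"dx":0,"dy":0,"dz":0,"wx":0,"wy":0,"wz":-0.17,"claw":0},{"dx":0,"dy":0,"dz":0,"wx":0,"wy":0,"wz":-0.17,"claw":0},{"dx":0,"dy":0,"dz":0,"wx":0,"wy":0,"wz":-0.17,"claw":0},{"dx":0,"dy":0,"dz":0,"wx":0,"wy":0,"wz":-0.17,"claw":0},{"dx":0,"dy":0,"dz":0,"wx":0,"wy":0,"wz":-0.17,"claw":0},{"dx":0,"dy":0,"dz":0,"wx":0,"wy":0,"wz":-0.17,"claw":0},{"dx":0,"dy":0,"dz":0,"wx":0,"wy":0,"wz":-0.17,"claw":0}]'
python3 -m handwheel '[{"dx":0,"dy":0,"dz":0,"wx":0,"wy":0,"wz":-0.17,"claw":0},{"dx":0,"dy":0,"dz":0,"wx":0,"wy":0,"wz":-0.17,"claw":0},{"dx":0,"dy":0,"dz":0,"wx":0,"wy":0,"wz":-0.17,"claw":0},{"dx":0,"dy":0,"dz":0,"wx":0,"wy":0,"wz":0,"claw":0},{"dx":0,"dy":0,"dz":0,"wx":0,"wy":0,"wz":0,"claw":0}]'
python3 to.py .463 .2004 .21 1.7894
```

```text
clock: 7.38
position: [0.5323, -0.1952, 0.2373]
tool_rot: [-3.14, -0.0, 1.285]
force: [0.8, 0.0, -1.4]
grip_width: 0.0161
finger_force: 59.0
clock: 8.0
position: [0.5324, -0.1953, 0.2377]
tool_rot: [-3.141, -0.0, 1.786]
force: [0.4, 0.4, -1.9]
grip_width: 0.0161
finger_force: 59.0
pos [ 0.5324 -0.1953  0.2377] rot [-3.141 -0.     1.786] turn [-0.    -0.    -0.004] shift cm in present axes [40.14  1.66  2.78] in goal axes [40.13  1.81  2.77] 0.0161 F [ 0.4  0.4 -1.9] 8.0
```

```bash
python3 -m handwheel '[{"dx":4,"dy":0.2,"dz":0,"wx":0,"wy":0,"wz":-0.004,"claw":0},{"dx":4.8,"dy":0.2,"dz":0,"wx":0,"wy":0,"wz":0,"claw":0},{"dx":4.8,"dy":0.2,"dz":0,"wx":0,"wy":0,"wz":0,"claw":0},{"dx":4.8,"dy":0.2,"dz":0,"wx":0,"wy":0,"wz":0,"claw":0},{"dx":4.8,"dy":0.2,"dz":0,"wx":0,"wy":0,"wz":0,"claw":0},{"dx":4.8,"dy":0.2,"dz":0,"wx":0,"wy":0,"wz":0,"claw":0},{"dx":4.8,"dy":0.2,"dz":0,"wx":0,"wy":0,"wz":0,"claw":0},{"dx":4,"dy":0.2,"dz":0,"wx":0,"wy":0,"wz":0,"claw":0}]'
python3 -m handwheel '[{"dx":2,"dy":0.2,"dz":0,"wx":0,"wy":0,"wz":0,"claw":0},{"dx":0,"dy":0,"dz":0,"wx":0,"wy":0,"wz":0,"claw":0},{"dx":0,"dy":0,"dz":0,"wx":0,"wy":0,"wz":0,"claw":0}]'
python3 to.py .463 .2004 .2 1.7894
```

```text
clock: 9.0
position: [0.4664, 0.169, 0.2381]
tool_rot: [3.141, -0.0, 1.791]
force: [0.3, -0.3, -1.8]
grip_width: 0.0157
finger_force: 59.0
clock: 9.38
position: [0.4646, 0.1864, 0.2379]
tool_rot: [-3.141, 0.0, 1.792]
force: [-0.4, 0.1, -1.4]
grip_width: 0.0159
finger_force: 59.0
pos [0.4646 0.1864 0.2379] rot [-3.141  0.     1.792] turn [-0.     0.     0.002] shift cm in present axes [1.41 0.15 3.79] in goal axes [1.4  0.15 3.79] 0.0159 F [-0.4  0.1 -1.4] 9.375
```

```bash
python3 -m handwheel '[{"dx":1.4,"dy":0.15,"dz":2,"wx":0,"wy":0,"wz":0.002,"claw":0},{"dx":0,"dy":0,"dz":2.5,"wx":0,"wy":0,"wz":0,"claw":0},{"dx":0,"dy":0,"dz":2.5,"wx":0,"wy":0,"wz":0,"claw":0},{"dx":0,"dy":0,"dz":2.3,"wx":0,"wy":0,"wz":0,"claw":0},{"dx":0,"dy":0,"dz":0,"wx":0,"wy":0,"wz":0,"claw":0},{"dx":0,"dy":0,"dz":0,"wx":0,"wy":0,"wz":0,"claw":0}]'
python3 to.py .463 .2004 .145 1.7894
python3 - <<'E'
from fit import *
s=monitor.observe(); z0=s["position"][2]-.0788+.008
ims=[]
J4=[.4825,.2047,.2186]
pock=np.array([[-.0305,-.058,.022],[-.0095,-.058,.022],[-.0095,.058,.022],[-.0305,.058,.022]])
fen=np.array([[-.0445,-.065,.054],[-.0305,-.065,.054],[-.0305,.065,.054],[-.0445,.065,.054]])
for n in("wrist","side"):
    f=optics.grab_frame(n); im=cv2.convertScaleAbs(f["frame"],alpha=1.7)
    for q in(pock,fen): cv2.polylines(im,[proj(f,place(q,J4)).round().astype(int).astype(np.int32)],True,(0,255,0),1)
    p=[*s["position"][:2],s["tool_rot"][2]-np.pi/2]
    b=place(box(-.009,.009,-.055,.055,z0,z0+.1),p)
    cv2.polylines(im,[cv2.convexHull(proj(f,b).astype(np.float32)).round().astype(np.int32)],True,(0,0,255),1)
    m=optics.masks_of("large_block",n); print(n,[(x["p"],x["rect"]) for x in m[:2]])
    ims.append(im)
cv2.imwrite("pics/j1.png",ims[0]); cv2.imwrite("pics/j2.png",cv2.resize(ims[1][260:480,150:440],(790,600),interpolation=2))
E
```

```text
clock: 10.12
position: [0.4633, 0.2008, 0.1458]
tool_rot: [3.141, -0.0, 1.791]
force: [-0.2, 0.2, -1.3]
grip_width: 0.0154
finger_force: 59.0
pos [0.4633 0.2008 0.1458] rot [ 3.141 -0.     1.791] turn [ 0.001 -0.     0.001] shift cm in present axes [-0.03 -0.04  0.08] in goal axes [-0.03 -0.04  0.08] 0.0154 F [-0.2  0.2 -1.3] 10.125
wrist [(0.9, [282.9, 161.1, 56.3, 283.7])]
side [(0.69, [270.4, 376.8, 53.8, 93.2])]
```

View pics/j1.png

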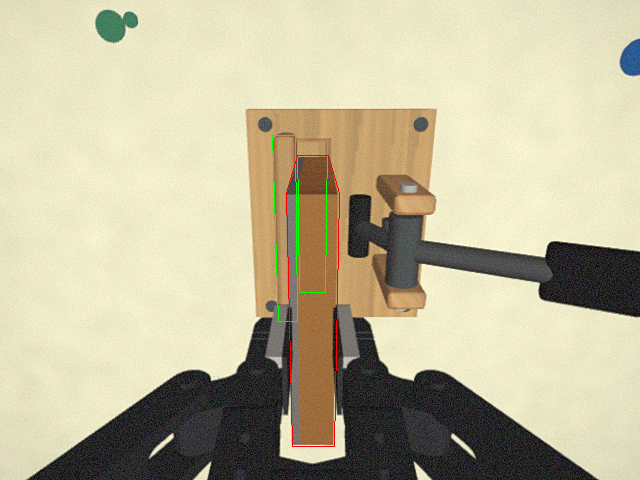

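View pics/j2.png

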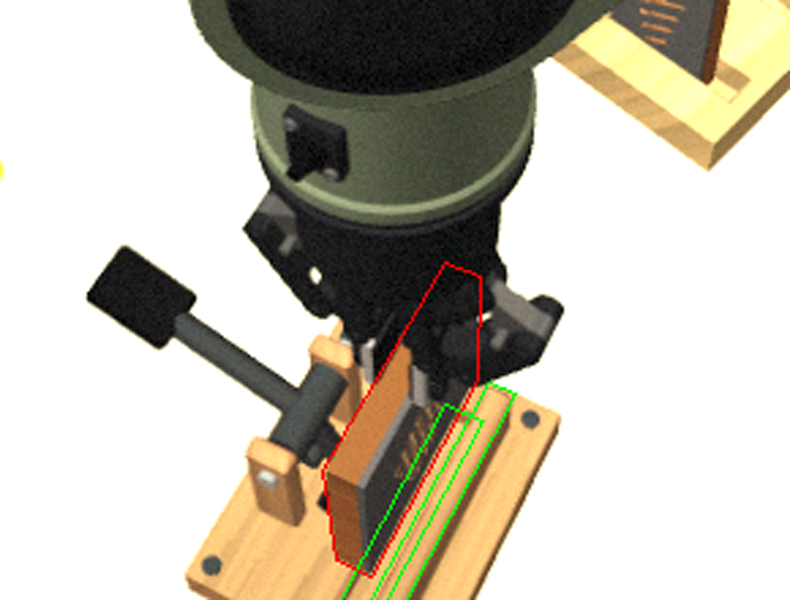

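The wrist and side overlays agree with the picture: the held block is over the pocket, parallel to it, within about 1 mm. Lowering it now.

```bash
python3 -m handwheel '[{"dx":-0.03,"dy":0,"dz":1.5,"wx":0,"wy":0,"wz":0,"claw":0},{"dx":0,"dy":0,"dz":1.5,"wx":0,"wy":0,"wz":0,"claw":0},{"dx":0,"dy":0,"dz":1,"wx":0,"wy":0,"wz":0,"claw":0},{"dx":0,"dy":0,"dz":1,"wx":0,"wy":0,"wz":0,"claw":0},{"dx":0,"dy":0,"dz":0,"wx":0,"wy":0,"wz":0,"claw":0}]'
python3 -m handwheel '[{"dx":0,"dy":0,"dz":0.4,"wx":0,"wy":0,"wz":0,"claw":0},{"dx":0,"dy":0,"dz":0.4,"wx":0,"wy":0,"wz":0,"claw":0},{"dx":0,"dy":0,"dz":0,"wx":0,"wy":0,"wz":0,"claw":0},{"dx":0,"dy":0,"dz":0,"wx":0,"wy":0,"wz":0,"claw":0}]'
python3 to.py .463 .2004 .0788 1.7894
```

```text
clock: 10.95
position: [0.4625, 0.2008, 0.0942]
tool_rot: [-3.14, 0.0, 1.792]
force: [-0.3, -0.5, -0.8]
grip_width: 0.0156
finger_force: 58.9
clock: 11.45
position: [0.463, 0.2009, 0.0871]
tool_rot: [3.141, -0.0, 1.792]
force: [-1.5, -0.2, 0.0]
grip_width: 0.0158
finger_force: 59.0
pos [0.463  0.2009 0.0871] rot [ 3.141 -0.     1.792] turn [ 0.    -0.     0.002] shift cm in present axes [-0.05 -0.01  0.83] in goal axes [-0.05 -0.01  0.83] 0.0158 F [-1.5 -0.2  0. ] 11.45
```

```bash
python3 -m handwheel '[{"dx":-0.05,"dy":0,"dz":0.3,"wx":0,"wy":0,"wz":0,"claw":0},{"dx":0,"dy":0,"dz":0.3,"wx":0,"wy":0,"wz":0,"claw":0},{"dx":0,"dy":0,"dz":0,"wx":0,"wy":0,"wz":0,"claw":0},{"dx":0,"dy":0,"dz":0,"wx":0,"wy":0,"wz":0,"claw":0}]'
python3 -m handwheel '[{"dx":0,"dy":0,"dz":0.15,"wx":0,"wy":0,"wz":0,"claw":0},{"dx":0,"dy":0,"dz":0.1,"wx":0,"wy":0,"wz":0,"claw":0},{"dx":0,"dy":0,"dz":0,"wx":0,"wy":0,"wz":0,"claw":0},{"dx":0,"dy":0,"dz":0,"wx":0,"wy":0,"wz":0,"claw":0}]'
python3 to.py .463 .2004 .0788 1.7894
```

```text
clock: 11.95
position: [0.463, 0.2004, 0.081]
tool_rot: [-3.141, -0.0, 1.792]
force: [-0.9, -0.5, -1.5]
grip_width: 0.0158
finger_force: 59.0
clock: 12.45
position: [0.4634, 0.2004, 0.0788]
tool_rot: [3.141, 0.0, 1.792]
force: [0.5, -1.4, 5.9]
grip_width: 0.0157
finger_force: 59.7
pos [0.4634 0.2004 0.0788] rot [3.141 0.    1.792] turn [0.001 0.    0.002] shift cm in present axes [ 0.01 -0.04 -0.  ] in goal axes [ 0.01 -0.04 -0.  ] 0.0157 F [ 0.5 -1.4  5.9] 12.45
```

Floor contact at the expected height (z force 5.9 N). Letting go part way and withdrawing upwards.

```bash
python3 -m handwheel '[{"dx":0,"dy":0,"dz":0,"wx":0,"wy":0,"wz":0,"claw":20},{"dx":0,"dy":0,"dz":0,"wx":0,"wy":0,"wz":0,"claw":30},{"dx":0,"dy":0,"dz":0,"wx":0,"wy":0,"wz":0,"claw":42},{"dx":0,"dy":0,"dz":0,"wx":0,"wy":0,"wz":0,"claw":42},{"dx":0,"dy":0,"dz":0,"wx":0,"wy":0,"wz":0,"claw":42}]' 40
python3 -m handwheel '[{"dx":0,"dy":0,"dz":-1,"wx":0,"wy":0,"wz":0,"claw":42},{"dx":0,"dy":0,"dz":-2,"wx":0,"wy":0,"wz":0,"claw":42},{"dx":0,"dy":0,"dz":-3,"wx":0,"wy":0,"wz":0,"claw":42},{"dx":0,"dy":0,"dz":-4,"wx":0,"wy":0,"wz":0,"claw":42},{"dx":0,"dy":0,"dz":-2,"wx":0,"wy":0,"wz":0,"claw":42},{"dx":0,"dy":0,"dz":0,"wx":0,"wy":0,"wz":0,"claw":42},{"dx":0,"dy":0,"dz":0,"wx":0,"wy":0,"wz":0,"claw":42}]'
python3 to.py .6035 .2303 .2 1.7894
python3 - <<'E'
from fit import *
f=optics.grab_frame("wrist"); im=cv2.convertScaleAbs(f["frame"],alpha=1.7)
for d,c in((0,(0,255,0)),):
    b=place(box(-.009,.009,-.055,.055,.008,.108),[.463,.2004,.2186])
    for q in(b[[1,3,7,5]],b[[0,2,6,4]]): cv2.polylines(im,[proj(f,q).round().astype(np.int32)],True,c,1)
m=optics.masks_of("large_block","wrist"); V=[]
print([(x["p"],x["rect"]) for x in m])
if m: print(fit([(f,m[0]["region"],np.zeros((480,640),bool))],[box(-.009,.009,-.055,.055,.022,.108)],[.463,.2004,.2186]))
cv2.imwrite("pics/j3.png",im)
E
```

```text
clock: 13.08
position: [0.463, 0.2004, 0.0785]
tool_rot: [-3.142, -0.0, 1.792]
force: [0.2, -0.3, 0.7]
grip_width: 0.0356
finger_force: 0.0
clock: 13.95
position: [0.4628, 0.2001, 0.1982]
tool_rot: [-3.141, 0.0, 1.792]
force: [0.4, -0.1, -0.5]
grip_width: 0.0356
finger_force: 0.0
pos [0.4628 0.2001 0.1982] rot [-3.141  0.     1.792] turn [-0.     0.     0.002] shift cm in present axes [-0.14 14.39 -0.19] in goal axes [-0.11 14.39 -0.18] 0.0356 F [ 0.4 -0.1 -0.5] 13.95
[(0.83, [299.0, 140.8, 30.4, 168.4])]
(array([0.4641, 0.2003, 0.2229]), np.float64(0.043))
```

View pics/j3.png

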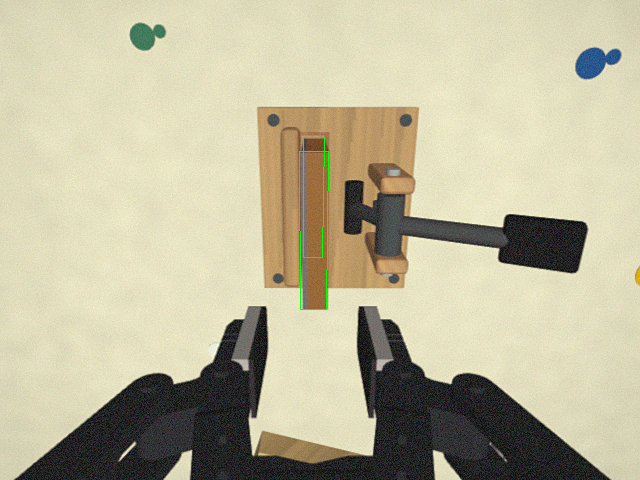

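The block is standing home: its outline is on the prediction and the fit is within about 1 mm and 0.004 rad. The lever is still up, with its pad at (543,243). Next I'll shut the fingers and go over the pad.

```bash
python3 -m handwheel '[{"dx":0,"dy":3,"dz":0,"wx":0,"wy":0,"wz":0,"claw":0},{"dx":0,"dy":4,"dz":0,"wx":0,"wy":0,"wz":0,"claw":0},{"dx":0,"dy":4,"dz":0,"wx":0,"wy":0,"wz":0,"claw":0},{"dx":0,"dy":3.6,"dz":0,"wx":0,"wy":0,"wz":0,"claw":0},{"dx":0,"dy":0,"dz":0,"wx":0,"wy":0,"wz":0,"claw":0},{"dx":0,"dy":0,"dz":0,"wx":0,"wy":0,"wz":0,"claw":0}]'
python3 to.py .6055 .232 .135 1.7894
```

```text
clock: 14.8
position: [0.6047, 0.2324, 0.1976]
tool_rot: [-3.14, 0.0, 1.792]
force: [-0.2, 0.1, -0.2]
grip_width: 0.0001
finger_force: 0.0
pos [0.6047 0.2324 0.1976] rot [-3.14   0.     1.792] turn [-0.002  0.     0.003] shift cm in present axes [-0.06  0.08  6.26] in goal axes [-0.06  0.07  6.26] 0.0001 F [-0.2  0.1 -0.2] 14.8
```

```bash
python3 -m handwheel '[{"dx":-0.06,"dy":0.1,"dz":3,"wx":0,"wy":0,"wz":0,"claw":0},{"dx":0,"dy":0,"dz":3,"wx":0,"wy":0,"wz":0,"claw":0},{"dx":0,"dy":0,"dz":1,"wx":0,"wy":0,"wz":0,"claw":0},{"dx":0,"dy":0,"dz":1,"wx":0,"wy":0,"wz":0,"claw":0},{"dx":0,"dy":0,"dz":0,"wx":0,"wy":0,"wz":0,"claw":0}]'
python3 -m handwheel '[{"dx":0,"dy":0,"dz":0.8,"wx":0,"wy":0,"wz":0,"claw":0},{"dx":0,"dy":0,"dz":0.8,"wx":0,"wy":0,"wz":0,"claw":0},{"dx":0,"dy":0,"dz":0.8,"wx":0,"wy":0,"wz":0,"claw":0},{"dx":0,"dy":0,"dz":0,"wx":0,"wy":0,"wz":0,"claw":0},{"dx":0,"dy":0,"dz":0,"wx":0,"wy":0,"wz":0,"claw":0}]'
```

```text
clock: 15.42
position: [0.6065, 0.232, 0.1186]
tool_rot: [-3.142, 0.0, 1.792]
force: [0.5, 0.3, -0.2]
grip_width: 0.0001
finger_force: 0.0
clock: 16.05
position: [0.6066, 0.2321, 0.0948]
tool_rot: [3.141, -0.0, 1.792]
force: [0.1, 0.6, 3.8]
grip_width: 0.0
finger_force: 2.0
```

```bash
python3 -m handwheel '[{"dx":0,"dy":0,"dz":0.4,"wx":0,"wy":0,"wz":0,"claw":0},{"dx":0,"dy":0,"dz":0.4,"wx":0,"wy":0,"wz":0,"claw":0},{"dx":0,"dy":0,"dz":0.2,"wx":0,"wy":0,"wz":0,"claw":0},{"dx":0,"dy":0,"dz":0,"wx":0,"wy":0,"wz":0,"claw":0},{"dx":0,"dy":0,"dz":0,"wx":0,"wy":0,"wz":0,"claw":0}]'
python3 - <<'E'
from fit import *
ims=[]
for n in("side","wrist"):
    f=optics.grab_frame(n); im=cv2.convertScaleAbs(f["frame"],alpha=1.7)
    ims.append(cv2.resize(im[280:480,150:400],(400,320)) if n=="side" else cv2.resize(im,(400,320)))
cv2.imwrite("pics/p1.png",np.hstack(ims))
E
```

```text
clock: 16.68
position: [0.6064, 0.2319, 0.0844]
tool_rot: [-3.141, 0.0, 1.792]
force: [-0.2, 0.8, 2.3]
grip_width: 0.0001
finger_force: 1.1
```

View pics/p1.png

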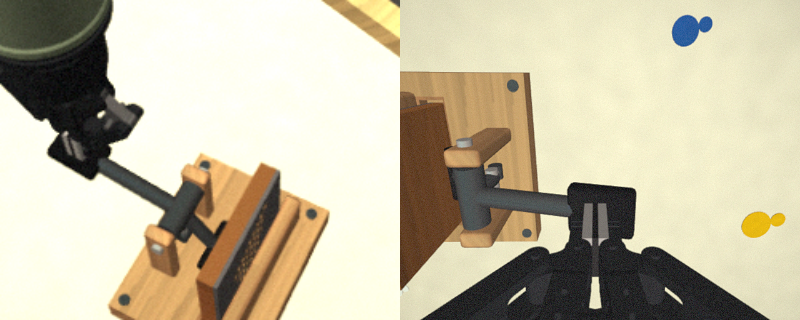

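The lever is down with its nose against the upright block. I'll press a little more to be sure of the detent, then lift off.

```bash
python3 -m handwheel '[{"dx":0,"dy":0,"dz":0.3,"wx":0,"wy":0,"wz":0,"claw":0},{"dx":0,"dy":0,"dz":0.2,"wx":0,"wy":0,"wz":0,"claw":0},{"dx":0,"dy":0,"dz":0,"wx":0,"wy":0,"wz":0,"claw":0},{"dx":0,"dy":0,"dz":0,"wx":0,"wy":0,"wz":0,"claw":0}]'
python3 -m handwheel '[{"dx":0,"dy":0,"dz":-1,"wx":0,"wy":0,"wz":0,"claw":0},{"dx":0,"dy":0,"dz":-3,"wx":0,"wy":0,"wz":0,"claw":0},{"dx":0,"dy":0,"dz":-4,"wx":0,"wy":0,"wz":0,"claw":0},{"dx":0,"dy":0,"dz":-4,"wx":0,"wy":0,"wz":0,"claw":0},{"dx":0,"dy":0,"dz":0,"wx":0,"wy":0,"wz":0,"claw":0},{"dx":0,"dy":0,"dz":0,"wx":0,"wy":0,"wz":0,"claw":0}]'
python3 - <<'E'
from fit import *
ims=[]
for n in("side","wrist"):
    f=optics.grab_frame(n); im=cv2.convertScaleAbs(f["frame"],alpha=1.7)
    m=optics.masks_of("large_block",n); l=optics.masks_of("lever_pad",n)
    ig=(l[0]["region"] if l else np.zeros((480,640),bool))
    if m: print(n,m[0]["p"],m[0]["rect"],fit([(f,m[0]["region"],ig)],[box(-.009,.009,-.055,.055,.022,.108)],[.463,.2004,.2186]))
    ims.append(cv2.resize(im[280:480,150:400],(400,320)) if n=="side" else cv2.resize(im,(400,320)))
cv2.imwrite("pics/p2.png",np.hstack(ims))
E
```

```text
clock: 17.27
position: [0.6064, 0.2319, 0.0794]
tool_rot: [-3.141, 0.0, 1.792]
force: [-0.2, -0.5, 1.5]
grip_width: 0.0001
finger_force: 0.5
clock: 18.02
position: [0.6064, 0.2318, 0.1995]
tool_rot: [-3.142, 0.0, 1.792]
force: [0.5, 0.2, 0.2]
grip_width: -0.0
finger_force: 0.0
side 0.66 [272.9, 380.3, 54.1, 99.7] (array([0.4664, 0.1989, 0.2147]), np.float64(0.085))
wrist 0.69 [62.2, 138.3, 100.5, 170.1] (array([0.4648, 0.2005, 0.218 ]), np.float64(0.023))
```

View pics/p2.png

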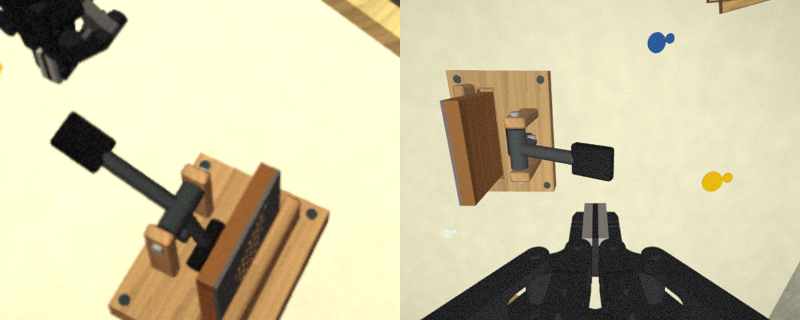

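After the lift the pad is back at side pixel (202,369), where it was when up, so the lever has sprung back. I'll compare pixel positions with the lever model to find where it actually was during the press.

```bash
python3 - <<'E'
from fit import *
f=optics.grab_frame("side"); w=optics.grab_frame("wrist")
L=optics.masks_of("lever_pad","wrist")[0]["rect"];print(L)
a0=np.arcsin(.048/.097)
for a in(0,.1,.2,.3,.45):
    P=place(np.array([[.036+.097*np.cos(a0-a),0,.08+.097*np.sin(a0-a)]]),[.4825,.2047,.2186])
    print(a,P.round(4),proj(f,P).round(1),proj(w,P).round(1))
P=place(np.array([[.1269,0,.0844]]),[.4825,.2047,.2186]); print(proj(f,P))
im=cv2.convertScaleAbs(f["frame"],alpha=2.5)[330:480,160:360]
ww=cv2.convertScaleAbs(w["frame"],alpha=2.5)[80:320,40:520]
cv2.imwrite("pics/p3.png",np.hstack([cv2.resize(im,(400,300),interpolation=2),cv2.resize(ww,(400,300))]))
E
ls pics
```

```text
[168.5, 194.2, 173.1, 78.5]
0 [[0.5999 0.2308 0.128 ]] [[202.8 367.4]] [[302.2 244.8]]
0.1 [[0.6042 0.2317 0.1193]] [[201.  369.3]] [[309.3 240.3]]
0.2 [[0.6076 0.2325 0.1103]] [[199.7 371.6]] [[314.7 235.8]]
0.3 [[0.6101 0.233  0.1009]] [[199.2 374.3]] [[318.4 231.5]]
0.45 [[0.6121 0.2335 0.0866]] [[199.5 378.8]] [[321.1 225.3]]
[[203.36328163 381.346358  ]]
j1.png
j2.png
j3.png
jig.png
p1.png
p2.png
p3.png
side0.png
top0.png
w1.png
w2.png
```

```bash
python3 -m handwheel '[{"dx":0,"dy":0,"dz":0,"wx":0,"wy":0,"wz":0,"claw":0}]'; python3 to.py .6 .231 .14 1.7894
```

```text
clock: 18.6
position: [0.6065, 0.232, 0.1994]
tool_rot: [-3.141, 0.0, 1.792]
force: [-0.6, 0.4, -0.4]
grip_width: 0.0
finger_force: 0.0
pos [0.6065 0.232  0.1994] rot [-3.141  0.     1.792] turn [-0.     0.     0.002] shift cm in present axes [ 0.05 -0.66  5.94] in goal axes [ 0.05 -0.66  5.94] 0.0 F [-0.6  0.4 -0.4] 18.6
```

```bash
cat > lev.py <<'E'
from h import *
f=optics.grab_frame("side")
for n in("lever_pad","clamp_lever"):
    for m in optics.masks_of(n,"side")[:1]:
        r=m["region"]; ys,xs=np.nonzero(r); k=xs<215
        print(n,round(m["p"],2),m["rect"],"pad part",xs[k].mean().round(1),ys[k].mean().round(1),k.sum())
E
python3 lev.py; python3 -m handwheel '[{"dx":0,"dy":0,"dz":0,"wx":0,"wy":0,"wz":0,"claw":0}]'; python3 lev.py
python3 - <<'E'
import cv2,numpy as np
from h import *
# initial up state for comparison: dark pixels at pad area, before vs now
a=cv2.imread("pics/side0.png").astype(int).sum(2); b=optics.grab_frame("side")["frame"].astype(int).sum(2)
for n,i in(("start",a),("now",b)):
    w=i[340:400,175:225]<110; ys,xs=np.nonzero(w); print(n,xs.min()+175,ys.min()+340,xs.mean()+175,ys.mean()+340,w.sum())
E
```

```text
lever_pad 0.75 [183.0, 349.8, 109.7, 101.4] pad part 200.4 368.8 855
clamp_lever 0.83 [183.4, 350.1, 103.6, 100.6] pad part 200.0 369.0 842
clock: 18.88
position: [0.6066, 0.232, 0.1995]
tool_rot: [-3.142, -0.0, 1.792]
force: [0.2, 0.6, 0.4]
grip_width: -0.0001
finger_force: 0.0
lever_pad 0.82 [183.5, 352.1, 107.5, 99.0] pad part 200.3 368.5 805
clamp_lever 0.64 [180.5, 351.0, 109.3, 100.2] pad part 200.2 368.6 834
start 182 350 203.66313559322035 370.2023305084746 944
now 182 351 203.19754464285714 369.81808035714283 896
```

```bash
python3 -m handwheel '[{"dx":0,"dy":-0.3,"dz":3,"wx":0,"wy":0,"wz":0,"claw":0},{"dx":0,"dy":0,"dz":3,"wx":0,"wy":0,"wz":0,"claw":0},{"dx":0,"dy":0,"dz":0.6,"wx":0,"wy":0,"wz":0,"claw":0},{"dx":0,"dy":0,"dz":0,"wx":0,"wy":0,"wz":0,"claw":0},{"dx":0,"dy":0,"dz":0,"wx":0,"wy":0,"wz":0,"claw":0}]'
for i in 1 2; do python3 -m handwheel '[{"dx":0,"dy":0,"dz":0.5,"wx":0,"wy":0,"wz":0,"claw":0},{"dx":0,"dy":0,"dz":0,"wx":0,"wy":0,"wz":0,"claw":0},{"dx":0,"dy":0,"dz":0,"wx":0,"wy":0,"wz":0,"claw":0}]' | egrep 'pos|^force|finger'; python3 lev.py | head -1; done
```

```text
clock: 19.7
position: [0.6042, 0.2317, 0.1348]
tool_rot: [3.14, -0.0, 1.792]
force: [-0.0, -0.3, 0.9]
grip_width: 0.0001
finger_force: 0.0
position: [0.6037, 0.2314, 0.1286]
force: [0.1, 0.7, -0.8]
finger_force: 0.0
lever_pad 0.59 [181.5, 356.7, 110.0, 93.2] pad part 201.1 371.7 673
position: [0.6036, 0.2313, 0.1234]
force: [0.1, -0.2, 0.1]
finger_force: 0.0
lever_pad 0.84 [181.4, 357.1, 110.3, 94.7] pad part 200.9 371.9 637
```

```bash

python3 -m handwheel '[{"dx":0,"dy":0,"dz":0.5,"wx":0,"wy":0,"wz":0,"claw":0},{"dx":0,"dy":0,"dz":0,"wx":0,"wy":0,"wz":0,"claw":0},{"dx":0,"dy":0,"dz":0,"wx":0,"wy":0,"wz":0,"claw":0}]' | egrep 'pos|^force|finger'; python3 lev.py | head -1
python3 -m handwheel '[{"dx":0,"dy":0,"dz":0.5,"wx":0,"wy":0,"wz":0,"claw":0},{"dx":0,"dy":0,"dz":0,"wx":0,"wy":0,"wz":0,"claw":0},{"dx":0,"dy":0,"dz":0,"wx":0,"wy":0,"wz":0,"claw":0}]' | egrep 'pos|^force|finger'; python3 lev.py | head -1
python3 -m handwheel '[{"dx":0,"dy":0,"dz":0.5,"wx":0,"wy":0,"wz":0,"claw":0},{"dx":0,"dy":0,"dz":0,"wx":0,"wy":0,"wz":0,"claw":0},{"dx":0,"dy":0,"dz":0,"wx":0,"wy":0,"wz":0,"claw":0}]' | egrep 'pos|^force|finger'; python3 lev.py | head -1
python3 -m handwheel '[{"dx":0,"dy":0,"dz":0.5,"wx":0,"wy":0,"wz":0,"claw":0},{"dx":0,"dy":0,"dz":0,"wx":0,"wy":0,"wz":0,"claw":0},{"dx":0,"dy":0,"dz":0,"wx":0,"wy":0,"wz":0,"claw":0}]' | egrep 'pos|^force|finger'; python3 lev.py | head -1
python3 -m handwheel '[{"dx":0,"dy":0,"dz":0.5,"wx":0,"wy":0,"wz":0,"claw":0},{"dx":0,"dy":0,"dz":0,"wx":0,"wy":0,"wz":0,"claw":0},{"dx":0,"dy":0,"dz":0,"wx":0,"wy":0,"wz":0,"claw":0}]' | egrep 'pos|^force|finger'; python3 lev.py | head -1
```

```text
position: [0.6036, 0.2313, 0.1184]
force: [0.4, 0.2, -0.4]
finger_force: 0.0
clamp_lever 0.93 [180.7, 362.3, 108.0, 89.8] pad part 201.3 373.1 580
position: [0.6036, 0.2313, 0.1134]
force: [0.1, -0.2, -0.2]
finger_force: 0.0
lever_pad 0.62 [182.1, 359.6, 109.7, 92.1] pad part 201.3 372.8 572
position: [0.6037, 0.2314, 0.1087]
force: [0.1, -0.3, 4.7]
finger_force: 2.5
lever_pad 0.63 [182.0, 358.2, 111.7, 93.4] pad part 199.8 373.5 535
position: [0.6038, 0.2314, 0.1037]
force: [-0.1, -0.3, 4.8]
finger_force: 2.5
lever_pad 0.64 [181.6, 359.6, 112.0, 92.6] pad part 201.1 375.4 465
position: [0.6039, 0.2314, 0.0987]
force: [0.1, 0.1, 5.0]
finger_force: 2.4
lever_pad 0.93 [182.9, 361.9, 111.2, 87.8] pad part 200.0 376.3 445
```

Contact only began at TCP z≈0.111, about 17 mm lower than the pad top should be. So the earlier press stopped just short of the detent, and I'll go further down.

```bash

python3 -m handwheel '[{"dx":0,"dy":0.1,"dz":0.5,"wx":0,"wy":0,"wz":0,"claw":0},{"dx":0,"dy":0.1,"dz":0.5,"wx":0,"wy":0,"wz":0,"claw":0},{"dx":0,"dy":0.1,"dz":0.5,"wx":0,"wy":0,"wz":0,"claw":0},{"dx":0,"dy":0.1,"dz":0.5,"wx":0,"wy":0,"wz":0,"claw":0},{"dx":0,"dy":0,"dz":0,"wx":0,"wy":0,"wz":0,"claw":0}]' | egrep 'pos|^force|finger'
python3 -m handwheel '[{"dx":0,"dy":0,"dz":0.4,"wx":0,"wy":0,"wz":0,"claw":0},{"dx":0,"dy":0,"dz":0,"wx":0,"wy":0,"wz":0,"claw":0},{"dx":0,"dy":0,"dz":0,"wx":0,"wy":0,"wz":0,"claw":0}]' | egrep 'pos|^force|finger'; python3 lev.py | head -1
python3 -m handwheel '[{"dx":0,"dy":0,"dz":0.4,"wx":0,"wy":0,"wz":0,"claw":0},{"dx":0,"dy":0,"dz":0,"wx":0,"wy":0,"wz":0,"claw":0},{"dx":0,"dy":0,"dz":0,"wx":0,"wy":0,"wz":0,"claw":0}]' | egrep 'pos|^force|finger'; python3 lev.py | head -1
python3 -m handwheel '[{"dx":0,"dy":0,"dz":0.3,"wx":0,"wy":0,"wz":0,"claw":0},{"dx":0,"dy":0,"dz":0,"wx":0,"wy":0,"wz":0,"claw":0},{"dx":0,"dy":0,"dz":0,"wx":0,"wy":0,"wz":0,"claw":0}]' | egrep 'pos|^force|finger'; python3 lev.py | head -1
```

```text
position: [0.607, 0.232, 0.0777]
force: [-0.5, -0.4, 0.3]
finger_force: 0.2
position: [0.6075, 0.2322, 0.0745]
force: [0.0, -0.3, 0.0]
finger_force: 0.0
lever_pad 0.67 [182.5, 371.1, 114.2, 75.9] pad part 199.0 384.6 468
position: [0.6075, 0.2322, 0.0704]
force: [0.0, -0.4, -0.2]
finger_force: 0.0
lever_pad 0.92 [181.2, 370.8, 117.2, 77.7] pad part 199.7 385.4 425
position: [0.6075, 0.2322, 0.0675]
force: [0.5, 0.2, -0.1]
finger_force: 0.0
lever_pad 0.96 [182.6, 372.6, 115.7, 78.3] pad part 199.3 385.3 399
```

The force vanished and the lever left the fingers: it has snapped over. Lifting off and checking.

```bash
python3 -m handwheel '[{"dx":0,"dy":0,"dz":-1,"wx":0,"wy":0,"wz":0,"claw":0},{"dx":0,"dy":0,"dz":-3,"wx":0,"wy":0,"wz":0,"claw":0},{"dx":0,"dy":0,"dz":-4,"wx":0,"wy":0,"wz":0,"claw":0},{"dx":0,"dy":0,"dz":-4,"wx":0,"wy":0,"wz":0,"claw":0},{"dx":0,"dy":0,"dz":-2,"wx":0,"wy":0,"wz":0,"claw":0},{"dx":0,"dy":0,"dz":0,"wx":0,"wy":0,"wz":0,"claw":0},{"dx":0,"dy":0,"dz":0,"wx":0,"wy":0,"wz":0,"claw":0},{"dx":0,"dy":0,"dz":0,"wx":0,"wy":0,"wz":0,"claw":0}]'
python3 lev.py
python3 - <<'E'
from fit import *
f=optics.grab_frame("wrist"); m=optics.masks_of("large_block","wrist"); l=optics.masks_of("lever_pad","wrist")
ig=l[0]["region"]; print(fit([(f,m[0]["region"],ig)],[box(-.009,.009,-.055,.055,.022,.108)],[.463,.2004,.2186]))
s=optics.grab_frame("side"); a=cv2.imread("pics/side0.png").astype(int).sum(2); b=s["frame"].astype(int).sum(2)
for n,i in(("start",a),("now",b)):
    w=i[340:410,175:225]<110; ys,xs=np.nonzero(w); print(n,xs.min()+175,ys.min()+340,xs.mean()+175,ys.mean()+340,w.sum())
for o in("narrow_block","low_block","ink_tin","brayer"): print(o,[(round(x["p"],2),x["rect"]) for x in optics.masks_of(o,"side")[:1]])
E
```

```text
clock: 26.58
position: [0.6071, 0.232, 0.2063]
tool_rot: [-3.14, 0.0, 1.792]
force: [0.1, 0.2, 0.5]
grip_width: -0.0002
finger_force: 0.0
lever_pad 0.88 [183.9, 365.0, 115.0, 84.6] pad part 199.4 380.9 701
clamp_lever 0.94 [181.3, 367.4, 113.3, 82.5] pad part 199.5 380.8 755
(array([0.4596, 0.1988, 0.22  ]), np.float64(0.057))
start 182 350 203.66313559322035 370.2023305084746 944
now 181 365 201.38616352201257 381.33584905660376 795
narrow_block [(0.77, [375.0, 229.6, 42.5, 60.8])]
low_block [(0.86, [414.3, 188.6, 60.4, 53.1])]
ink_tin [(0.61, [276.8, 384.8, 53.6, 95.2])]
brayer [(0.96, [328.3, 143.6, 71.2, 68.6])]
```

The lever is holding at about 0.45 rad: the pad moved (-2,+11) px, as predicted. One more check of the block from straight above, including its tilt.

```bash
python3 -m handwheel '[{"dx":0,"dy":-4,"dz":0,"wx":0,"wy":0,"wz":0,"claw":0},{"dx":0,"dy":-4,"dz":0,"wx":0,"wy":0,"wz":0,"claw":0},{"dx":0,"dy":-4,"dz":0,"wx":0,"wy":0,"wz":0,"claw":0},{"dx":0,"dy":-2.5,"dz":0,"wx":0,"wy":0,"wz":0,"claw":0},{"dx":0,"dy":0,"dz":0,"wx":0,"wy":0,"wz":0,"claw":0},{"dx":0,"dy":0,"dz":0,"wx":0,"wy":0,"wz":0,"claw":0}]'|head -3
python3 - <<'E'
from fit import *
f=optics.grab_frame("wrist"); m=optics.masks_of("large_block","wrist"); l=optics.masks_of("lever_pad","wrist")
M=m[0]["region"]; print(m[0]["p"],m[0]["rect"])
V=[(f,M,l[0]["region"])]
for lean in(-.06,-.03,0,.03,.06):
    b=box(-.009,.009,-.055,.055,.022,.108); b[:,0]+=lean*(b[:,2]-.008)
    p,r=fit(V,[b],[.462,.2004,.2186]); d=p[:2]-[.463,.2004]; print(lean,p,r,"jig dx,dy",(d@[.976,.217]).round(4),(d@[-.217,.976]).round(4))
E
```

```text
clock: 27.88
position: [0.4668, 0.2006, 0.2077]
tool_rot: [3.141, -0.0, 1.791]
0.87 [284.7, 137.4, 37.0, 164.5]
-0.06 [0.4646 0.2006 0.2162] 0.034 jig dx,dy 0.0016 -0.0002
-0.03 [0.4619 0.1999 0.2192] 0.055 jig dx,dy -0.0012 -0.0002
0 [0.4602 0.1997 0.2025] 0.111 jig dx,dy -0.0029 -0.0001
0.03 [0.4571 0.1991 0.1923] 0.119 jig dx,dy -0.006 0.0
0.06 [0.4545 0.1986 0.1868] 0.095 jig dx,dy -0.0087 0.0001
```

```bash
python3 - <<'E'
from fit import *
V=[]
for n in("wrist","side"):
    f=optics.grab_frame(n); m=optics.masks_of("large_block",n); l=optics.masks_of("lever_pad",n); V.append((f,m[0]["region"],l[0]["region"]))
for lean in(-.04,-.05,-.06,-.07,-.08,-.1):
    b=box(-.009,.009,-.055,.055,.022,.108); b[:,0]+=lean*(b[:,2]-.008)
    for v in(V[:1],):
        p,r=fit(v,[b],[.464,.2004,.2186]); d=p[:2]-[.463,.2004]; print(lean,p,r,"jig dx,dy",(d@[.976,.217]).round(4),(d@[-.217,.976]).round(4))
E
```

```text
-0.04 [0.463  0.1997 0.22  ] 0.041 jig dx,dy -0.0002 -0.0007
-0.05 [0.4638 0.2002 0.2198] 0.029 jig dx,dy 0.0007 -0.0004
-0.06 [0.4646 0.2002 0.216 ] 0.032 jig dx,dy 0.0015 -0.0005
-0.07 [0.4655 0.2003 0.2177] 0.048 jig dx,dy 0.0024 -0.0006
-0.08 [0.4664 0.2009 0.2159] 0.066 jig dx,dy 0.0034 -0.0002
-0.1 [0.4683 0.2014 0.2184] 0.101 jig dx,dy 0.0054 -0.0002
```

The block leans about 0.054 rad against the fence, inside the 0.09 limit, and its base is within 1.5 mm of the slot centre. The robot is clear of everything, so I'm handing in.

```bash
python3 -c "
from workcell import job_done
print(job_done())"
```

```text
the job is handed in; nothing more can be done
None
```

The job is handed in, with no verdict returned: the large block stands in the jig slot, leaning about 0.054 rad against the fence, and the clamp lever holds it at about 0.45 rad. The first press stopped just short of the detent and sprang back; the second press locked it. The two smaller blocks and the roller have not moved. The tin was not found in my last check, but nothing came near it.

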